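Hang the bead gauge on the hook inside the craft cabinet

TASK

Take the orange bead gauge out of the wooden rack and hang it by its slot on the hook inside the open-topped bay of the craft cabinet, letting neither the gauge nor the robot touch the blue edging of the opening. The hook may stand anywhere along its rail, so feel for it gently with the gauge, then slide the gauge right back along the hook against the black block and leave it hanging there upright and free. Leave the other things as they are.

Things in the scene. Friction and masses are not known exactly. Their poses are not given: they have to be found in the camera images.
- gauge: flat stiff orange plate, about 70 g, upright in one of the rack's slots, same either way round. Origin: middle of its lower edge; z up, y across its width, x through its 6 mm thickness. 70 mm wide (y) up to z = 80, above that a tab 36 mm wide (y) up to z = 120, to be gripped across its 36 mm. At y = 0 an upright slot right through, 10 mm wide, z = 48 to 72, by which it hangs
- slot_top (a point): middle of the upper edge of the gauge's slot, 72 mm above the gauge's lower edge
- rack: fixed wooden rack, 150 (x) x 98 (y) x 50 mm high, with three slots along its y at x = -40, 0 and +40 mm, each 7.5 mm wide and 76 mm long, floor at 15 mm height. Origin: centre of its underside. Gauge, stencil and comb stand in the slots in any order, their width along the rack's y
- cabinet: fixed pale wood craft cabinet, front to the robot (its -x). Origin: on the table under the middle of its open-topped bay's rail; z up. Bay inside: x -80 to +60, y -75 to +75 mm, floor at z = 20. To its left (+y) a drawer block 200 mm high, x -95 to +77, y 90 to 265, with a white spool on it. On the bay's back wall, along y, a rail that carries one rigid hook
- edging: blue edging strip round the rim of the bay, not to be touched, part of the cabinet and with the cabinet's origin and axes. Its top is at z = 206; the free opening is x -76 to +56, y -72 to +72 mm. When the gauge hangs, its tab ends 8 mm below the top of the edging
- stencil: green plastic stencil plate, 66 x 6 x 100 mm, standing in a rack slot; not to be disturbed. Origin: middle of its lower edge
- comb: small wooden weaving comb, 66 x 6 x 96 mm, standing in a rack slot; not to be disturbed. Origin: middle of its lower edge
- spool: white spool, 36 mm across, 40 mm high, standing on the cabinet's drawer block. Origin: centre of its underside
- bead_jar: red jar with a white lid, 64 mm across, 85 mm high, on the table. Origin: centre of its underside
- glue: white glue bottle, 44 mm across, 130 mm high, on the table. Origin: centre of its underside
- bucket: blue open tub, 110 mm across, 105 mm high, on the table. Origin: centre of its underside
- brush: paint brush lying on the table
- pliers: green-handled pliers lying on the table
- rail (a point): middle of the front face of the aluminium rail in the bay: cabinet x = +48, y = 0, z = 147. The hook was left ANYWHERE along it from 16 mm right to 16 mm left of the middle (cabinet y -16 to +16); this is not measured and is to be found by feel. The hook slides stiffly: it gives way sideways only above about 10 N
- block_face (a point): point of the mid-rail plane at cabinet x = +24, z = 147: how far forward the front face of the hook's black block (20 mm wide, z 130 to 164) stands. From it a level steel wire, 6 mm thick, centre line z = 147, runs forward (-x). Hung, the top of the gauge's slot rests on the wire at z = 150; right back against the block, the middle of the plate's thickness is at x = +21
- tip_line (a point): point of the mid-rail plane at cabinet x = -27, z = 159: how far forward and how high the upturned end of the hook's wire reaches (wire 6 mm thick, upturn centre line x = -24). The slot passes back over the tip while the top of the slot is 161 to 167 mm high (164 is best); elsewhere the plate meets the tip. Press with a few newtons only; 15 N is too much
Things that resemble listed ones, but are neither listed nor needed, are in the scene too. What is shaped like the gauge but pink is not meant.

How it is judged:
On the way, in this order (a step that is already met when the one before it is completed fails the run):
1. the gauge is lifted upright clear out of the rack (height (world z) of gauge above 0.08 m and angle between gauge's own z axis and vertical below 0.35 rad), for 0.1 s.
2. the gauge, upright, has gone back over the upturned tip of the hook (x of slot_top in the frame of cabinet above -0.018 m and z of slot_top in the frame of cabinet between 0.146 and 0.172 m and angle between gauge's own z axis and vertical below 0.15 rad), for 0.05 s.
At the end, for the whole second after the job is handed in: the gauge hangs free and still on the hook by its slot: top of the slot 150 mm (within 4 mm) above the table, middle of the plate within 5 mm of its rearmost place against the black block, within 22 mm of the bay's middle sideways, upright within 7 degrees (x of slot_top in the frame of cabinet between 0.016 and 0.026 m and z of slot_top in the frame of cabinet between 0.146 and 0.154 m and y of slot_top in the frame of cabinet between -0.022 and 0.022 m and angle between gauge's own z axis and vertical below 0.12 rad and linear speed of gauge below 0.02 m/s); the robot touches nothing.
It fails at once if the gauge or the robot touches the blue edging (contact force between any of gauge, the fingers, the arm and edging above 0.5 N).
It fails at once if the gauge or the robot is pressed on the hook or any part of the cabinet with more than 15 N (contact force between any of gauge, the fingers, the arm and cabinet above 15 N).
It fails at once if another thing is moved by more than 30 mm (distance of any of stencil, comb, spool, bead_jar, glue, bucket, brush, pliers from where it was at the start of the episode above 0.03 m).
It also fails if it takes over 54 s, if anything falls off the work surface, if the arm or the gripper's body presses on something with over 40 N, if the wrist force passes 120 N, or if a joint passes its speed limit or range.

ROBOT

A 7-joint arm with a two-finger parallel gripper is mounted at the origin on the work surface. World frame = base frame: x ahead of the robot, y to its left, z up, the work surface at z = 0. Lengths are in m, angles in rad, forces in N, time in s.
With the tool pointing down it reaches from about 0.375 to 0.925 m from the base axis. Payload 3.1 kg.
Tool frame: the origin (TCP) lies between the finger pads; the fingertips stand 19 mm ahead of it and the grasp point (between the pads) is the TCP; z points along the fingers, y is the direction in which the jaws open and shut (so a half turn about z gives the same grasp; the last joint's range is limited). The gripper opens to 85 mm and grips with 20 to 120 N. Pads are 22 mm wide; open, the fingers measure 114 mm over their backs; the gripper's body (76 mm by 85 mm) begins 54 mm behind the grasp point. The pads swing forward as they close: fully open they stand 13 mm farther back than shut.
Start: joints at [-1.398, 0.383, 0.044, 1.598, -0.018, 1.161, -0.05], TCP at [0.174, 0.626, 0.25] pointing down, gripper open.
Joint ranges: [-2.61, 2.61], [-0.41, 2.15], [-1.48, 1.57], [0, 2.5], [-1.57, 4.71], [0.05, 1.97], [-2.85, 2.85]. Speed limits (rad/s): [2.79, 2.79, 3.14, 3.14, 3.14, 3.14, 3.14].

INTERFACE

Orientations are given as a unit quaternion [x, y, z, w].
In Python, from bench import move_ptp, movel, move_j, move_gripper, pause, inverse_kinematics, read_camera, camera_params, MotionError, sign_off, look_for, tip_of, read_time_s, read_qpos, read_joint_vel, read_effort, read_eef_pos, read_tcp_rot, read_ft_force, read_ft_torque, read_finger_gap gives the robot as it stands. Calls block until the motion is done:
- move_ptp(position, orientation): joint-space move of the TCP to a pose.
- movel(position, orientation=None, speed=0.15): straight line of the TCP; orientation=None keeps the orientation; speed is the mean speed in m/s.
- move_j(angles): joint-space move.
- move_gripper(opening, effort=None): finger opening in m; effort is the grip in N (None keeps the last); returns when the fingers have stopped.
- pause(seconds).
- inverse_kinematics(position, orientation): joint angles nearest the present ones, or None.
- read_camera(name): name is "side" or "top"; returns the picture (400x640x3 uint8, red, green, blue); there is no depth.
- camera_params(name): a dict with "K" (3x3 intrinsics, pixels), "dist_coeffs" ([k1, k2, p1, p2, k3] as OpenCV has them; the pictures are not rectified), "camera_from_world" (4x4, takes a point from world to camera coordinates). Camera axes: x right, y down, z forward; pixel columns grow to the right and rows downward; lengths in m; the calibration is good to about 2 mm. A picture is of the moment at which its call begins. camera_params takes no time and is no camera call.
A pose or a line that the arm cannot do raises MotionError and nothing moves.
- sign_off(): hands the job in, once; it reports no verdict.
Trained networks look in the newest picture that a camera, given by its name, has taken for a name from the list of things; names that differ only in an ending like _2 or _b are one class to them, and where a whole thing is asked for, a point or a joint stands for the part that bears it (a point fixed in the world has none). Each returns a list of dicts, best first, with "confidence" (0 to 1); they miss things now and then, are a little off and sometimes report something else, mostly with a low value. They report only what shows in the picture. A call takes as long as a camera call. They do not tell look-alikes from the thing itself.
- look_for(camera, name): "at" ([column, row] in pixels, amid what is visible of it).
- tip_of(camera, name): "at" ([column, row] in pixels: a listed point, or the origin of a listed thing).
Readings, each from a call of its own:
- read_time_s(): time.
- read_qpos(): joint angles.
- read_joint_vel(): joint speeds.
- read_effort(): joint torques, N m.
- read_eef_pos(): TCP position.
- read_tcp_rot(): TCP orientation.
- read_ft_force(): force on the tool from outside, world axes, zero at the start.
- read_ft_torque(): the same for the moment, N m.
- read_finger_gap(): finger opening in m.
Only numpy, scipy, OpenCV 4.12 (cv2) and the standard library are available. Lean on these libraries where they do the work, as an engineer would, in place of code of your own. Each camera call takes 0.05 s, during which the arm holds its last target.

## Working session

There is one attempt and no reset: what is moved stays moved. The work goes in short steps, each a Python script; the robot and the scene stay as the last script left them, time stands still between calls to the robot, and variables do not carry over. Pictures are saved under pics/ and viewed, and the job is handed in when it is done.

```bash
mkdir -p pics; ls
python3 - <<'E'
from bench import *
import cv2,numpy as np
for c in("side","top"):
    im=read_camera(c); cv2.imwrite(f"pics/{c}0.png",cv2.cvtColor(im,cv2.COLOR_RGB2BGR))
    p=camera_params(c); print(c,np.round(p["K"],1).tolist(),np.round(p["dist_coeffs"],4),np.round(p["camera_from_world"],3).tolist())
    for n in("gauge","rack","cabinet","slot_top","rail","block_face","tip_line","stencil","comb","edging"):
        print(n,[(np.round(d["at"]).tolist(),round(d["confidence"],2)) for d in look_for(c,n)][:3] if n not in("slot_top","rail","block_face","tip_line") else "", [(np.round(d["at"],1).tolist(),round(d["confidence"],2)) for d in tip_of(c,n)][:3])
print(read_time_s(),read_tcp_rot(),read_ft_force())
E
```

```text
pics
side [[501.7, 0.0, 316.4], [0.0, 501.7, 201.9], [0.0, 0.0, 1.0]] [0.0266 0.     0.     0.     0.    ] [[0.969, -0.247, 0.001, -0.552], [-0.122, -0.483, -0.867, 0.155], [0.214, 0.84, -0.499, 1.434], [0.0, 0.0, 0.0, 1.0]]
gauge [([314.0, 253.0], 0.92), ([292.0, 234.0], 0.91), ([353.0, 295.0], 0.59)] [([291.6, 250.7], 0.59), ([351.8, 312.3], 0.56)]
rack [([313.0, 276.0], 0.63)] [([315.8, 279.2], 0.68)]
cabinet [([293.0, 174.0], 0.63), ([313.0, 252.0], 0.47)] [([296.9, 210.1], 0.97), ([312.6, 274.2], 0.5)]
slot_top  [([316.7, 251.8], 0.86), ([351.2, 288.1], 0.62), ([296.1, 209.0], 0.16)]
rail  [([316.3, 168.9], 0.9)]
block_face  [([302.2, 167.1], 0.82)]
tip_line  [([286.7, 168.4], 0.88)]
stencil [([302.0, 259.0], 0.85)] [([301.4, 279.8], 0.49)]
comb [([330.0, 251.0], 0.69)] [([326.7, 269.9], 0.53)]
edging [] [([305.7, 166.2], 0.5)]
top [[437.1, 0.0, 327.2], [0.0, 437.1, 196.5], [0.0, 0.0, 1.0]] [-0.0084  0.      0.      0.      0.    ] [[-0.082, -0.997, -0.003, -0.073], [-0.97, 0.081, -0.231, 0.586], [0.231, -0.016, -0.973, 1.508], [0.0, 0.0, 0.0, 1.0]]
gauge [([323.0, 228.0], 0.44)] [([322.8, 226.6], 0.44), ([361.5, 216.5], 0.39), ([399.2, 200.3], 0.36)]
rack [([359.0, 217.0], 0.76)] [([359.4, 216.7], 0.83), ([250.1, 214.6], 0.36)]
cabinet [([226.0, 212.0], 0.9), ([358.0, 206.0], 0.5)] [([256.6, 213.6], 0.85), ([250.7, 197.8], 0.45)]
slot_top  [([361.9, 212.5], 0.52), ([404.4, 194.3], 0.41), ([321.3, 227.0], 0.41)]
rail  [([253.4, 192.1], 0.69)]
block_face  [([253.7, 200.7], 0.79)]
tip_line  [([249.8, 214.2], 0.93)]
stencil [([362.0, 223.0], 0.61)] [([364.2, 225.2], 0.55), ([216.7, 270.9], 0.38)]
comb [([358.0, 203.0], 0.42)] [([355.3, 208.9], 0.43)]
edging [([246.0, 189.0], 0.75)] []
1.7 [ 1.34984506e-01  9.90847709e-01 -2.09853494e-05 -1.30930625e-05] [ 0.08211191 -0.43485637 -0.19940201]
```

View pics/side0.png

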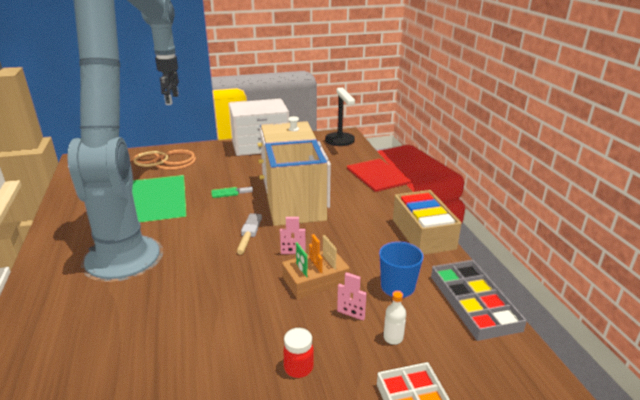

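View pics/top0.png

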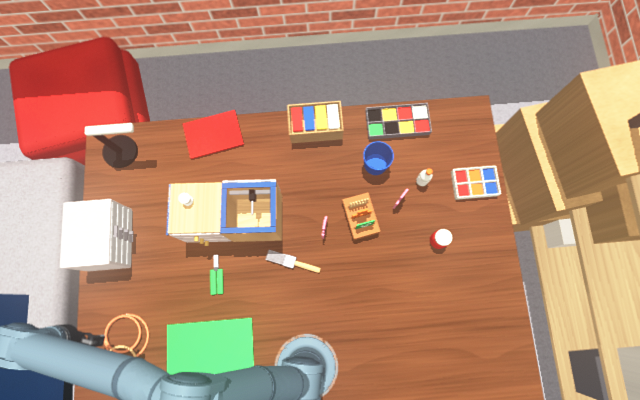

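```bash
python3 -c "
import cv2
a=cv2.imread('pics/side0.png');cv2.imwrite('pics/side0z.png',cv2.resize(a[130:330,220:420],None,fx=3,fy=3,interpolation=2))
a=cv2.imread('pics/top0.png');cv2.imwrite('pics/top0z.png',cv2.resize(a[140:290,180:430],None,fx=3.2,fy=3.2,interpolation=2))"
```

```text
(no output)
```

View pics/side0z.png

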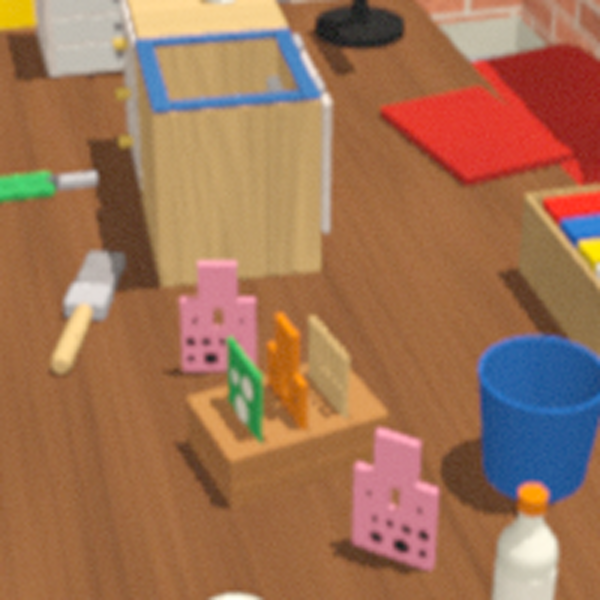

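View pics/top0z.png

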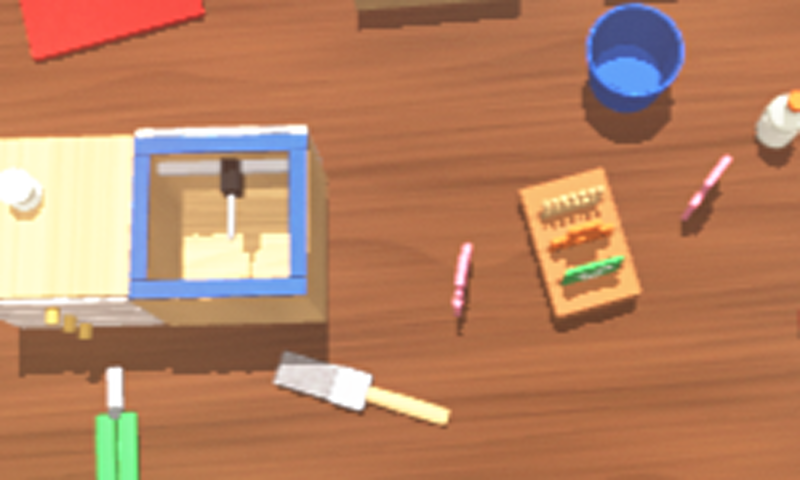

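The orange gauge is in the rack's middle slot, at about (316,252) in the side view and (361,214) in the top view. The two pink look-alikes stand on the table at side (292,237) and (352,297). The hook shows in the top view at about (252,205). Next I'll fit the poses.

```bash
cat > h.py <<'E'
from bench import *
import cv2,numpy as np
from scipy.optimize import least_squares
P={c:camera_params(c) for c in("side","top")}
def proj(c,X):
    p=P[c];T=np.array(p["camera_from_world"]);X=np.asarray(X,float).reshape(-1,3)
    return cv2.projectPoints(X,cv2.Rodrigues(T[:3,:3])[0],T[:3,3],np.array(p["K"]),np.array(p["dist_coeffs"]))[0][:,0]
def onplane(c,px,z):
    p=P[c];T=np.array(p["camera_from_world"]);u=cv2.undistortPoints(np.array(px,float).reshape(-1,1,2),np.array(p["K"]),np.array(p["dist_coeffs"]))[:,0]
    d=np.c_[u,np.ones(len(u))]@T[:3,:3];o=-T[:3,:3].T@T[:3,3]
    return o+d*((z-o[2])/d[:,2])[:,None]
def tri(px):
    f=lambda X:np.concatenate([(proj(c,X)[0]-px[c]) for c in px])
    r=least_squares(f,[.5,-.1,.1]);return r.x,np.sqrt(np.mean(r.fun**2))
def rz(X,pose):
    c,s=np.cos(pose[2]),np.sin(pose[2]);X=np.asarray(X,float).reshape(-1,3)
    return np.c_[pose[0]+c*X[:,0]-s*X[:,1],pose[1]+s*X[:,0]+c*X[:,1],X[:,2]]
def save(c,name):
    im=read_camera(c);cv2.imwrite(name,cv2.cvtColor(im,cv2.COLOR_RGB2BGR));return im
E
python3 - <<'E'
from h import *
for c in P:
    a=cv2.imread(f"pics/{c}0.png");h=cv2.cvtColor(a,cv2.COLOR_BGR2HSV)
    m=cv2.inRange(h,(100,110,60),(125,255,255)); m[:, :200]=0; m[:,345:]=0; m[:130]=0; m[260:]=0
    cs,hi=cv2.findContours(m,cv2.RETR_CCOMP,cv2.CHAIN_APPROX_NONE)
    for k,(q,hh) in enumerate(zip(cs,hi[0])):
        if cv2.contourArea(q)>100:
            ap=cv2.approxPolyDP(q,3,True)[:,0]
            print(c,hh[3],ap.tolist()); print(np.round(onplane(c,ap,.206)[:,:2],3).tolist())
    lo=cv2.inRange(h,(5,190,190),(16,255,255));lo[:200]=0;lo[290:]=0;lo[:,:300]=0;lo[:,380:]=0
    cs,_=cv2.findContours(lo,cv2.RETR_EXTERNAL,cv2.CHAIN_APPROX_NONE)
    print("orange",[(cv2.boundingRect(q),cv2.contourArea(q)) for q in cs if len(q)>4])
for n,z in(("rail",.147),("block_face",.147),("tip_line",.159)):
    r={c:0 for c in P}
for n,s,t in(("rail",(316.3,168.9),(253.4,192.1)),("block",(302.2,167.1),(253.7,200.7)),("tip",(286.7,168.4),(249.8,214.2)),("slot_top",(316.7,251.8),(361.9,212.5)),("rack",(315.8,279.2),(359.4,216.7)),("cab",(296.9,210.1),(256.6,213.6))):
    print(n,tri({"side":s,"top":t}))
E
```

```text
side -1 [[325, 160], [315, 141], [266, 144], [272, 166]]
[[0.611, 0.058], [0.617, 0.206], [0.458, 0.221], [0.449, 0.056]]
side 0 [[320, 158], [276, 164], [270, 145], [311, 141]]
[[0.6, 0.076], [0.463, 0.067], [0.469, 0.21], [0.604, 0.21]]
side -1 [[200, 130], [200, 139], [215, 138], [215, 130]]
[[0.259, 0.394], [0.255, 0.314], [0.303, 0.311], [0.309, 0.382]]
orange [((314, 255, 2, 8), 5.5), ((309, 244, 4, 4), 6.5), ((312, 234, 11, 39), 78.0)]
top -1 [[275, 183], [223, 184], [221, 226], [225, 188], [271, 187], [271, 226], [221, 228], [221, 232], [274, 231]]
[[0.605, 0.049], [0.616, 0.221], [0.476, 0.232], [0.602, 0.215], [0.593, 0.063], [0.463, 0.07], [0.469, 0.232], [0.456, 0.232], [0.445, 0.061]]
orange [((358, 211, 13, 5), 4.0)]
rail (array([0.60001729, 0.13186457, 0.14172362]), np.float64(0.5705335709158869))
block (array([0.55944709, 0.1305837 , 0.15515876]), np.float64(0.7653102696840178))
tip (array([0.51385637, 0.14682564, 0.14860818]), np.float64(1.043611573418036))
slot_top (array([ 0.50772444, -0.23830039,  0.09102267]), np.float64(0.5446443750403849))
rack (array([ 5.07488715e-01, -2.35613532e-01, -1.11899670e-04]), np.float64(0.07561967152666811))
cab (array([ 0.54541525,  0.14796525, -0.01052144]), np.float64(1.2773375277919385))
```

```bash
cat > fit.py <<'E'
from h import *
from scipy.optimize import minimize
def quad(x0,x1,y0,y1,z,pose):return rz([[x0,y0,z],[x1,y0,z],[x1,y1,z],[x0,y1,z]],pose)
S=8
def fill(m,pts,roi,v=255):
    q=(pts-[roi[0]-.5,roi[1]-.5])*S-.5
    cv2.fillConvexPoly(m,np.round(cv2.convexHull(q.astype(np.float32))[:,0]*16).astype(np.int32),v,cv2.LINE_8,4)
def model(c,p,roi):
    o,t=p[3],p[4]
    H=(roi[3]*S,roi[2]*S);a=np.zeros(H,np.uint8);b1=a.copy();b2=a.copy()
    O=[-.076-o,.056+o,-.072-o,.072+o];I=[-.076,.056,-.072,.072]
    fill(a,np.r_[proj(c,quad(*O,.206,p)),proj(c,quad(*O,.206-t,p))],roi)
    fill(b1,proj(c,quad(*I,.206,p)),roi);fill(b2,proj(c,quad(*I,.206-t,p)),roi)
    a[(b1>0)&(b2>0)]=0
    return cv2.GaussianBlur(cv2.resize(a,(roi[2],roi[3]),interpolation=cv2.INTER_AREA).astype(float)/255,(0,0),.6)
R={"side":(255,132,80,42),"top":(212,176,72,62)}
D={}
for c in R:
    a=cv2.imread(f"pics/{c}0.png").astype(float);x,y,w,h=R[c];a=a[y:y+h,x:x+w]
    D[c]=np.clip(a[...,0]-a[...,2],0,None)
def cost(p,cs):
    e=0
    for c in cs:
        m=model(c,p,R[c]);d=D[c];k=(m*d).sum()/(m*m).sum();e+=((d-k*m)**2).sum()/(d**2).sum()
    return e
if __name__=="__main__":
    for cs in(("top",),("side",),("top","side")):
        best=None
        for s in range(3):
            x0=np.array([.545,.14,.06*(s-1),.012,.006])
            sim=np.vstack([x0]+[x0+v for v in np.diag([.01,.01,.05,.004,.004])])
            r=minimize(cost,x0,(cs,),method="Nelder-Mead",options=dict(initial_simplex=sim,maxiter=600,xatol=1e-5,fatol=1e-6))
            if best is None or r.fun<best.fun:best=r
        print(cs,np.round(best.x,4),best.fun)
    z=onplane("top",[(341.9,199.4),(368.4,192.5),(379.4,231.2),(352.8,238.4)],.05)
    print(z[:,:2].round(4),z.mean(0),[np.linalg.norm(z[i]-z[i-1]) for i in range(4)],[np.degrees(np.arctan2(*(z[i]-z[i-1])[1::-1])) for i in range(4)])
E
python3 fit.py
```

```text
('top',) [ 0.5424  0.1412 -0.0533  0.0168 -0.    ] 0.04208659699669053
('side',) [ 0.5429  0.1359 -0.0586  0.0163 -0.    ] 0.03552752382785055
('top', 'side') [ 0.5429  0.1403 -0.0546  0.0168  0.0015] 0.14727932624834397
[[ 0.5669 -0.174 ]
 [ 0.5847 -0.2729]
 [ 0.4394 -0.2974]
 [ 0.4214 -0.1999]] [ 0.50310777 -0.23606761  0.05      ] [np.float64(0.1477889672745693), np.float64(0.10049544123731244), np.float64(0.14737277786288688), np.float64(0.09905780550770112)] [np.float64(10.105852414059294), np.float64(-79.820203845535), np.float64(-170.45364975348954), np.float64(100.4256622411342)]
```

Run:
```python
from h import *
print(onplane("side",[(282.3,264.3),(349,266),(296.7,282.7)],.05)[:,:2].round(4))
a=cv2.imread("pics/side0.png")[215:300,270:360];cv2.imwrite("pics/rs.png",cv2.resize(a,None,fx=7,fy=7,interpolation=cv2.INTER_CUBIC))
a=cv2.imread("pics/top0.png")[185:245,330:395];cv2.imwrite("pics/rt.png",cv2.resize(a,None,fx=9,fy=9,interpolation=cv2.INTER_CUBIC))
a=cv2.imread("pics/top0.png")[176:240,212:284];cv2.imwrite("pics/ct.png",cv2.resize(a,None,fx=9,fy=9,interpolation=cv2.INTER_CUBIC))
```

```text
[[ 0.4222 -0.2147]
 [ 0.5899 -0.2647]
 [ 0.4427 -0.298 ]]
```

View pics/rs.png

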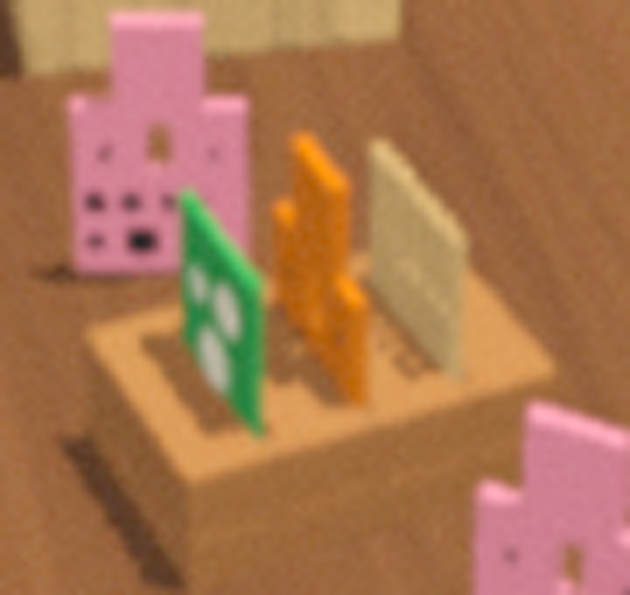

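View pics/rt.png

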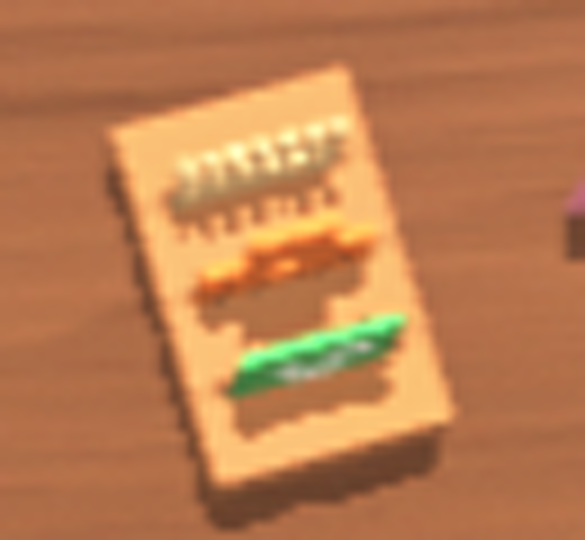

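View pics/ct.png

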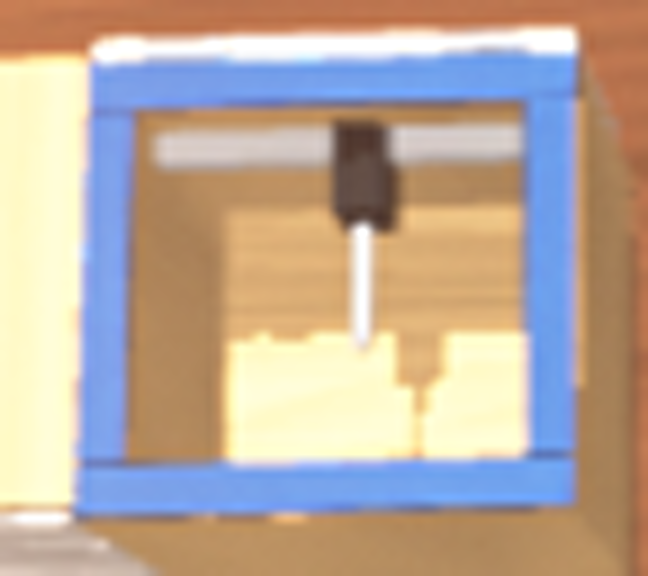

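Run:
```python
from h import *
def cv(l,s,o):return (np.array(l,float)+.5)/s-.5+np.array(o)
def fit(obs,x0):
    f=lambda p:np.concatenate([(proj(c,rz(X,p))-px).ravel() for c,px,X in obs]);r=least_squares(f,x0);return r.x.round(4),np.abs(r.fun).round(2).max()
h=.05
rt=("top",cv([(112,132),(347,65),(452,418),(215,488)],9,(330,185)),[[.075,.049,h],[.075,-.049,h],[-.075,-.049,h],[-.075,.049,h]])
rs=("side",cv([(90,333),(190,478),(552,367)],7,(270,215)),[[-.075,.049,h],[-.075,-.049,h],[.075,-.049,h]])
for o in([rt],[rs],[rt,rs]):print("rack",fit(o,[.5,-.23,-.17]))
# gauge tops: side: tab top left corner(back, +y) (300,137), right (-y) (342,185); shoulder left (285,207), right(352,285); 
z=.135;s=.095
gs=("side",cv([(300,140),(343,187)],7,(270,215)),[[0,.018,z],[0,-.018,z]])
print("gauge side tab",onplane("side",gs[1],z).round(4), "shoulders",onplane("side",cv([(285,208),(353,285)],7,(270,215)),s).round(4))
print("gauge top shoulder ends",onplane("top",cv([(205,275),(368,235)],9,(330,185)),s).round(4),"tab",onplane("top",cv([(250,240),(338,218)],9,(330,185)),z).round(4))
h=.206
et=("top",cv([(134,108),(126,462),(527,456),(525,103)],9,(212,176)),[[.056,.072,h],[-.076,.072,h],[-.076,-.072,h],[.056,-.072,h]])
print("edge top",fit([et],[.54,.14,-.05]))
p=np.array([.5424,.1412,-.0533])
t=np.r_[onplane("top",cv([(361,342)],9,(212,176)),.162),onplane("top",cv([(361,228),(361,290)],9,(212,176)),.150)]
for q in(p,fit([et],p)[0]):
    c,s_=np.cos(q[2]),np.sin(q[2]);d=t[:,:2]-q[:2];print("hook in cabinet",np.c_[c*d[:,0]+s_*d[:,1],-s_*d[:,0]+c*d[:,1]].round(4))
```

```text
rack (array([ 0.5037, -0.2369,  0.1882]), np.float64(0.3))
rack (array([ 0.5059, -0.2362,  0.2033]), np.float64(0.83))
rack (array([ 0.5051, -0.2368,  0.1959]), np.float64(1.03))
gauge side tab [[ 0.5023 -0.2216  0.135 ]
 [ 0.5099 -0.2549  0.135 ]] shoulders [[ 0.5001 -0.2065  0.095 ]
 [ 0.5125 -0.2602  0.095 ]]
gauge top shoulder ends [[ 0.4973 -0.2032  0.095 ]
 [ 0.5079 -0.2681  0.095 ]] tab [[ 0.5019 -0.2187  0.135 ]
 [ 0.5076 -0.2529  0.135 ]]
edge top (array([ 0.5425,  0.1412, -0.0592]), np.float64(0.34))
hook in cabinet [[-0.0242 -0.0045]
 [ 0.0222 -0.002 ]
 [-0.0018 -0.0022]]
hook in cabinet [[-0.0243 -0.0047]
 [ 0.0221 -0.0018]
 [-0.0019 -0.0022]]
```

```bash
cat >> h.py <<'E'
def Q(th):return [-np.sin(th/2),np.cos(th/2),0,0]
def st(m=""):print(m,round(read_time_s(),2),np.round(read_eef_pos(),4),"F",np.round(read_ft_force(),2),"T",np.round(read_ft_torque(),3),"gap",round(read_finger_gap(),4))
E
python3 - <<'E'
from h import *
p=read_eef_pos();p[2]=.42
try:
    movel(p,speed=.3);st("up")
except MotionError as e:print(e)
g=[.505,-.2367]
move_ptp(g+[.30],Q(.19));st("over")
move_gripper(.06,60);print(read_qpos().round(2) if hasattr(read_qpos(),'round') else read_qpos())
movel(g+[.2],speed=.2);st()
save("top","pics/t1.png");save("side","pics/s1.png")
a=cv2.imread("pics/s1.png")[140:300,240:400];cv2.imwrite("pics/s1z.png",cv2.resize(a,None,fx=3.7,fy=3.7,interpolation=2))
E
```

```text
up 2.42 [0.1738 0.6261 0.4198] F [ 0.25  0.15 -0.69] T [ 0.015 -0.02  -0.007] gap 0.0855
over 5.67 [ 0.5056 -0.2356  0.3001] F [-0.28  0.26  0.69] T [-0.01   0.003  0.003] gap 0.0852
[ 0.71  0.19 -0.39  1.75  0.08  1.21  2.06]
 6.7 [ 0.5057 -0.2369  0.2007] F [ 1.05 -0.07  0.29] T [-0.049  0.016 -0.009] gap 0.0599
```

View pics/s1z.png

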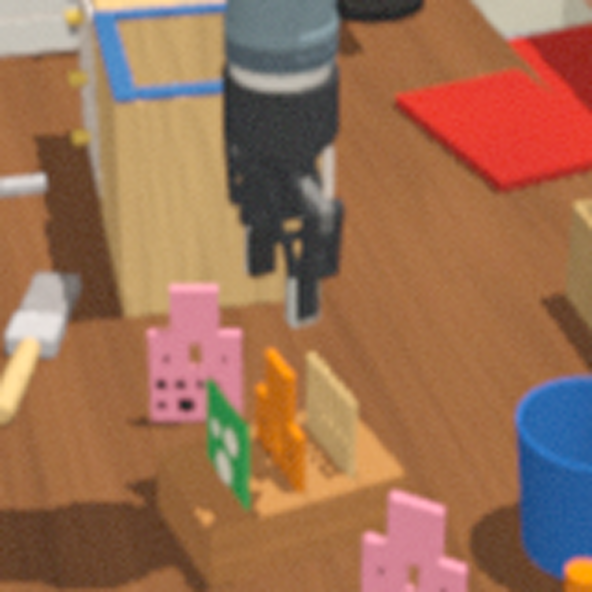

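The open jaws stand above the orange plate, with fingertips at crop (262,270) and (303,320) and the tab top at (275,355). The green stencil and the comb are to either side. I'll descend while watching the force.

Run:
```python
from h import *
print(proj("side",[[.505,-.2367,.185]]))
g=[.505,-.2367]
movel(g+[.140],Q(.19),speed=.12);st()
movel(g+[.121],Q(.19),speed=.08);st()
save("side","pics/s2.png")
move_gripper(.045);st("45");
move_gripper(.03,60);st("grip")
save("side","pics/s3.png");save("top","pics/t3.png")
a=np.hstack([cv2.resize(cv2.imread(f"pics/{n}.png")[190:300,270:370],None,fx=4,fy=4,interpolation=2) for n in("s2","s3")]);cv2.imwrite("pics/s23z.png",a)
```

```text
[[314.88932367 220.93809873]]
 7.45 [ 0.5056 -0.2369  0.1406] F [-0.76  1.3   0.22] T [-0.031 -0.011 -0.015] gap 0.0602
 7.83 [ 0.5044 -0.2364  0.1202] F [ 0.52  1.3  -0.41] T [ 0.067 -0.028  0.033] gap 0.0599
45 8.18 [ 0.5052 -0.2368  0.1213] F [-0.53  0.15  0.77] T [0.037 0.008 0.06 ] gap 0.0452
grip 8.43 [ 0.5053 -0.2369  0.1214] F [-0.9  -0.16  2.54] T [ 0.056  0.048 -0.06 ] gap 0.0345
```

View pics/s23z.png

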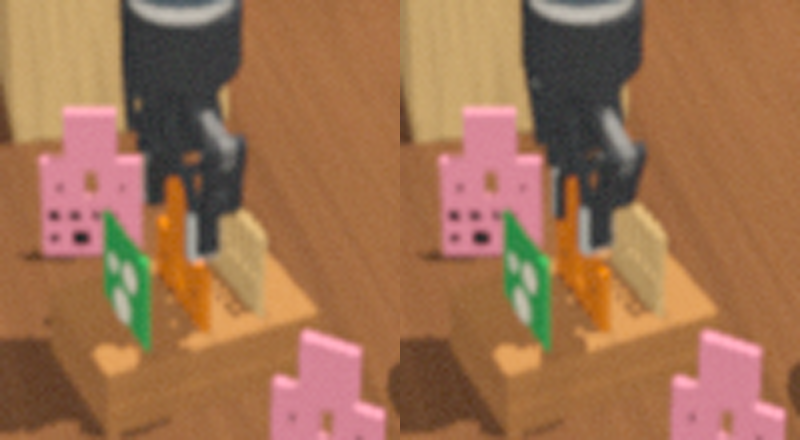

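```bash
cat >> h.py <<'E'
def F(n=12):
    return np.mean([read_ft_force() for _ in range(n)],0)
E
python3 - <<'E'
from h import *
t=read_time_s();f=[read_ft_force() for _ in range(10)];print(read_time_s()-t,np.std(f,0))
g=[.505,-.2367]
movel(g+[.16],Q(.19),speed=.1);st()
movel(g+[.30],Q(.19),speed=.25);st();print(F())
save("side","pics/s4.png");save("top","pics/t4.png")
q=inverse_kinematics([.46,.13,.32],Q(-.056));print(q)
q=inverse_kinematics([.46,.13,.32],Q(-.056+np.pi));print(q)
a=cv2.resize(cv2.imread("pics/s4.png")[120:270,250:400],None,fx=4,fy=4,interpolation=2);cv2.imwrite("pics/s4z.png",a)
E
```

```text
0.0 [0.00000000e+00 5.55111512e-17 0.00000000e+00]
 9.07 [ 0.5046 -0.2368  0.16  ] F [ 0.47 -0.33 -1.71] T [ 0.016  0.029 -0.01 ] gap 0.035
 9.78 [ 0.5038 -0.2364  0.298 ] F [-0.35 -0.66 -1.34] T [0.013 0.03  0.012] gap 0.0349
[-0.35157272 -0.66221583 -1.33972727]
[ 0.35623758  0.03174715 -0.7215104   1.88217298  0.02220309  1.23565671
  1.14246977]
[-1.87668928e-01  3.59849367e-03 -1.73912256e-01  1.90374075e+00
  6.59665001e-04  1.23430776e+00 -1.98859421e+00]
```

View pics/s4z.png

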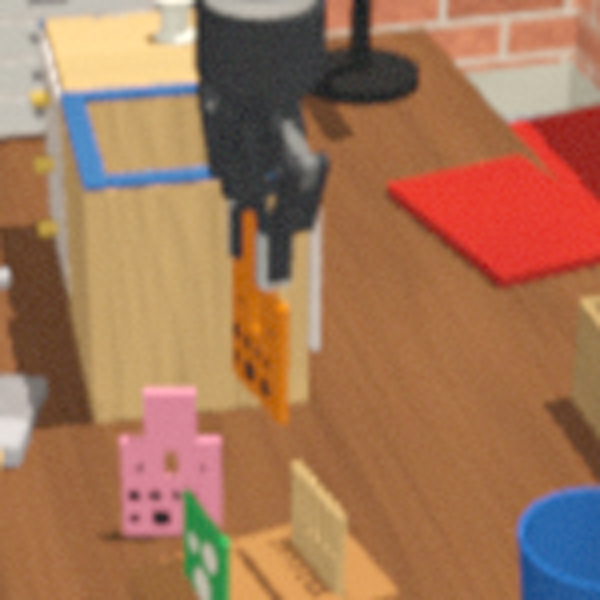

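The gauge is out of the rack and upright in the jaws. The stencil and the comb have not moved. Next I'll go above the bay and compare there.

```bash
cat >> h.py <<'E'
CAB=np.array([.5427,.139,-.056])
def W(x,y,z):return rz([[x,y,z]],CAB)[0].tolist()
QC=Q(CAB[2])
E
python3 - <<'E'
from h import *
movel([.505,-.2367,.38],Q(.19),speed=.3)
move_ptp(W(-.05,-.003,.38),QC);st()
pause(.1);st()
save("side","pics/s5.png");save("top","pics/t5.png")
for c in("side","top"):
    print(c,[(d["at"],d["confidence"]) for d in tip_of(c,"slot_top")][:2],proj(c,[W(-.05,-.003,.38-.034)]))
a=np.hstack([cv2.resize(cv2.imread("pics/s5.png")[80:240,220:350],None,fx=3,fy=3,interpolation=2),cv2.resize(cv2.imread("pics/t5.png")[140:300,200:330],None,fx=3,fy=3,interpolation=2)]);cv2.imwrite("pics/s5z.png",a)
E
```

```text
11.69 [0.493  0.1368 0.3792] F [-1.63 -0.31 -1.31] T [-0.032 -0.031 -0.006] gap 0.0348
 11.79 [0.4932 0.1367 0.3796] F [-1.08 -0.81  0.02] T [-0.066  0.015  0.024] gap 0.0349
side [([290.5, 231.6], 0.82), ([348.9, 292.2], 0.71)] [[279.74570805 109.78990652]]
top [([325.4, 226.4], 0.54), ([401.0, 196.4], 0.52)] [[240.99366812 209.90906165]]
```

View pics/s5z.png

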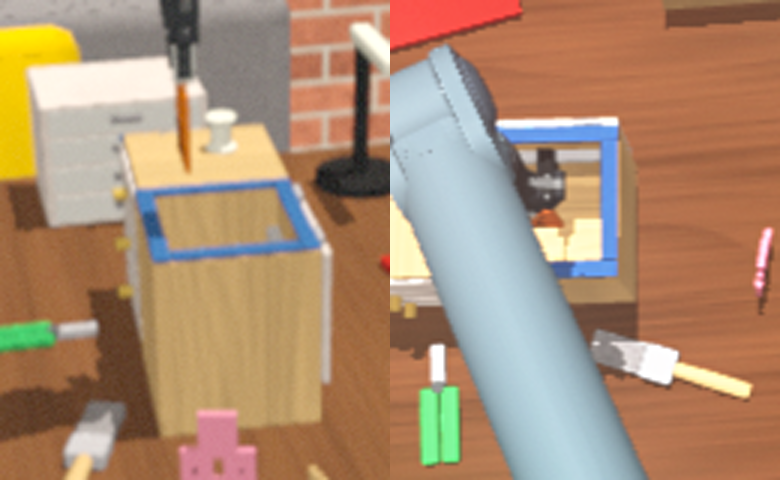

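```bash
cat >> h.py <<'E'
def Fa(n=5,dt=.02):
    o=[]
    for _ in range(n):
        pause(dt);o.append(read_ft_force())
    f=np.mean(o,0);c,s=np.cos(CAB[2]),np.sin(CAB[2])
    return np.array([c*f[0]+s*f[1],-s*f[0]+c*f[1],f[2]])
def C():
    d=np.array(read_eef_pos());e=d[:2]-CAB[:2];c,s=np.cos(CAB[2]),np.sin(CAB[2])
    return np.round([c*e[0]+s*e[1],-s*e[0]+c*e[1],d[2]],4)
def probe(y,z=.198,x0=-.042,x1=-.014,step=.0015,th=2.5,b=None):
    movel(W(x0,y,z),QC,speed=.06)
    if b is None:b=Fa(8)
    x=x0;log=[]
    while x<x1:
        x+=step;movel(W(x,y,z),QC,speed=.03);f=Fa(3,.01)-b;log.append((round(x,4),*f.round(1)))
        if np.hypot(f[0],f[1])>th:
            g=Fa(3,.01)-b
            if np.hypot(g[0],g[1])>th:
                print("CONTACT y",y,"x",round(x,4),f.round(2),g.round(2),C());return False,x,log
    print("FREE y",y,C(),log[-3:]);return True,x,log
E
python3 - <<'E'
from h import *
movel(W(-.05,-.002,.30),QC,speed=.2);st()
movel(W(-.05,-.002,.198),QC,speed=.12);st()
save("side","pics/s6.png")
b=Fa(10);print("base",b,C())
ok,x,l=probe(-.002,b=b);print(l)
if not ok: movel(W(x-.006,-.002,.198),QC,speed=.06)
st()
E
```

```text
12.54 [0.493  0.14   0.3005] F [ 0.12 -0.61  0.17] T [ 0.031 -0.005 -0.018] gap 0.0347
 13.54 [0.4935 0.1402 0.199 ] F [-0.01 -0.12 -2.27] T [ 0.     0.034 -0.001] gap 0.0346
base [-0.03433561  0.15526778 -0.83217828] [-0.0494 -0.0018  0.1988]
FREE y -0.002 [-0.0134 -0.002   0.198 ] [(-0.0165, np.float64(-0.0), np.float64(-0.5), np.float64(0.2)), (-0.015, np.float64(0.1), np.float64(0.0), np.float64(0.2)), (-0.0135, np.float64(-0.4), np.float64(-0.1), np.float64(-0.4))]
[(-0.0405, np.float64(0.5), np.float64(0.0), np.float64(-0.7)), (-0.039, np.float64(-0.1), np.float64(-0.3), np.float64(-0.1)), (-0.0375, np.float64(0.2), np.float64(-0.2), np.float64(-0.3)), (-0.036, np.float64(-0.0), np.float64(-1.0), np.float64(-0.6)), (-0.0345, np.float64(-0.2), np.float64(-0.1), np.float64(-0.1)), (-0.033, np.float64(-0.1), np.float64(-0.3), np.float64(-0.4)), (-0.0315, np.float64(0.1), np.float64(-0.3), np.float64(0.2)), (-0.03, np.float64(-0.5), np.float64(-0.1), np.float64(0.1)), (-0.0285, np.float64(-0.4), np.float64(-0.5), np.float64(-0.1)), (-0.027, np.float64(0.3), np.float64(-0.1), np.float64(-0.4)), (-0.0255, np.float64(-0.2), np.float64(-0.4), np.float64(0.1)), (-0.024, np.float64(0.6), np.float64(-0.6), np.float64(0.1)), (-0.0225, np.float64(-0.1), np.float64(-0.9), np.float64(0.0)), (-0.021, np.float64(0.2), np.float64(0.2), np.float64(-0.2)), (-0.0195, np.float64(-0.3), np.float64(-0.6), np.float64(0.2)), (-0.018, np.float64(0.1), np.float64(-0.3), np.float64(-0.0)), (-0.0165, np.float64(-0.0), np.float64(-0.5), np.float64(0.2)), (-0.015, np.float64(0.1), np.float64(0.0), np.float64(0.2)), (-0.0135, np.float64(-0.4), np.float64(-0.1), np.float64(-0.4))]
 19.27 [0.5292 0.1378 0.198 ] F [-0.26  0.58 -1.03] T [ 0.031 -0.004 -0.013] gap 0.0349
```

The gauge passed back over the tip at the first probe with no contact. The plate is 70 mm wide, so at this height it can only have threaded the slot. Now I'll feel both sides of the slot to centre it, because hanging off-centre would tilt it.

```bash
cat >> h.py <<'E'
def feel(start,d,maxd,step,b,th=2.0,axis=None):
    "step along cabinet dir d from start until force against d exceeds th"
    d=np.array(d,float);start=np.array(start,float);s=0;log=[]
    while s<maxd:
        s+=step;movel(W(*(start+s*d)),QC,speed=.03);f=-(Fa(3,.01)-b)@d
        if f>th: f=-(Fa(4,.01)-b)@d
        log.append((round(s*1000,1),round(f,1)))
        if f>th:break
    print(d,log,C());return s,f>th
E
python3 - <<'E'
from h import *
z=.194;x=-.008;y=-.002
movel(W(x,y,z),QC,speed=.03);b=Fa(10);print(b,C())
s1,h1=feel((x,y,z),(0,1,0),.006,.0005,b)
movel(W(x,y,z),QC,speed=.03)
s2,h2=feel((x,y,z),(0,-1,0),.006,.0005,b)
yc=y+(s1-s2)/2;print(yc,s1+s2,h1,h2)
movel(W(x,yc,z),QC,speed=.03);st();print(Fa(8)-b)
E
```

```text
[-0.26699049 -0.13859503 -0.82779639] [-0.008 -0.002  0.194]
[0. 1. 0.] [(0.5, np.float64(-0.5)), (1.0, np.float64(0.0)), (1.5, np.float64(-0.4)), (2.0, np.float64(-0.1)), (2.5, np.float64(-0.1)), (3.0, np.float64(-0.0)), (3.5, np.float64(0.2)), (4.0, np.float64(1.0)), (4.5, np.float64(2.2))] [-0.008   0.0017  0.1939]
[ 0. -1.  0.] [(0.5, np.float64(-0.2)), (1.0, np.float64(0.1)), (1.5, np.float64(1.7)), (2.0, np.float64(3.9))] [-0.0081 -0.003   0.1941]
-0.0007499999999999998 0.006500000000000001 True True
 24.01 [0.5347 0.1375 0.1938] F [ 0.17 -0.13 -0.83] T [-0.008 -0.021  0.043] gap 0.035
[-0.0933897  -0.0704845  -0.28060096]
```

Run:
```python
from h import *
y=-.00075;z=.190
movel(W(-.008,y,z),QC,speed=.04);b=Fa(8)
movel(W(.005,y,z),QC,speed=.04);f=Fa(5)-b;print(f.round(2),C())
if np.hypot(*f[:2])<2.5:
    s,h=feel((.005,y,z),(1,0,0),.026,.001,b,th=2.0)
    print("block at",.005+s,h);st()
save("side","pics/s7.png");save("top","pics/t7.png")
a=np.hstack([cv2.resize(cv2.imread("pics/s7.png")[80:240,220:350],None,fx=3,fy=3,interpolation=2),cv2.resize(cv2.imread("pics/t7.png")[140:300,200:330],None,fx=3,fy=3,interpolation=2)]);cv2.imwrite("pics/s7z.png",a)
```

```text
[-0.38  0.39  0.22] [ 0.0049 -0.0007  0.1899]
[1. 0. 0.] [(1.0, np.float64(-0.4)), (2.0, np.float64(0.0)), (3.0, np.float64(-0.2)), (4.0, np.float64(-0.4)), (5.0, np.float64(-0.3)), (6.0, np.float64(0.0)), (7.0, np.float64(-0.2)), (8.0, np.float64(-0.1)), (9.0, np.float64(-0.2)), (10.0, np.float64(-0.1)), (11.0, np.float64(0.1)), (12.0, np.float64(-0.1)), (13.0, np.float64(-0.1)), (14.0, np.float64(-0.1)), (15.0, np.float64(0.0)), (16.0, np.float64(-0.2)), (17.0, np.float64(0.1)), (18.0, np.float64(1.5)), (19.0, np.float64(5.1))] [ 0.0227 -0.0007  0.1897]
block at 0.02400000000000001 True
 30.34 [0.5654 0.137  0.1897] F [-5.06  0.32  2.61] T [-0.106  1.206 -0.017] gap 0.0347
```

View pics/s7z.png

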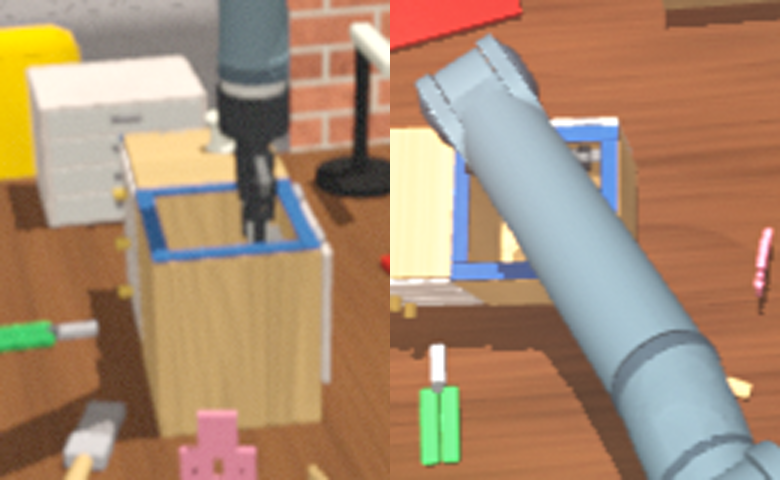

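The gauge is against the block (onset at x ≈ +22 to 23 mm, expected +21). The side view shows the fingers inside the opening, clear of the blue edging. Now I'll ease off and lower onto the wire.

Run:
```python
from h import *
y=-.00075;x=.0218
movel(W(x,y,.190),QC,speed=.03);b=Fa(8);print(b,C())
movel(W(x,y,.187),QC,speed=.03);print((Fa(5)-b).round(2))
s,h=feel((x,y,.187),(0,0,-1),.007,.0005,b,th=1.5);print(.187-s,h);st()
```

```text
[-1.2350492   0.39792447 -1.08046365] [ 0.0224 -0.0007  0.1901]
[ 0.89 -0.84  0.46]
[ 0.  0. -1.] [(0.5, np.float64(0.1)), (1.0, np.float64(0.3)), (1.5, np.float64(0.2)), (2.0, np.float64(0.1)), (2.5, np.float64(0.2)), (3.0, np.float64(1.4)), (3.5, np.float64(5.0))] [ 0.022  -0.0007  0.184 ]
0.1835 True
 33.15 [0.5646 0.1371 0.184 ] F [-2.03 -0.37  4.05] T [-0.159  0.314  0.017] gap 0.0348
```

Run:
```python
from h import *
y=-.00075;x=.0216
movel(W(x,y,.1842),QC,speed=.03);print(Fa(5),C())
move_gripper(.042);pause(.1);st()
move_gripper(.058);st()
movel(W(x,y,.215),QC,speed=.06);st()
movel(W(x,y,.36),QC,speed=.2);st()
save("side","pics/s8.png");save("top","pics/t8.png")
a=np.hstack([cv2.resize(cv2.imread("pics/s8.png")[80:240,220:350],None,fx=3,fy=3,interpolation=2),cv2.resize(cv2.imread("pics/t8.png")[140:300,200:330],None,fx=3,fy=3,interpolation=2)]);cv2.imwrite("pics/s8z.png",a)
```

```text
[-0.08410847 -0.00329059  1.31457976] [ 0.0218 -0.0007  0.1842]
 33.83 [0.564  0.137  0.1839] F [-0.12 -0.1  -0.07] T [-0.062 -0.018  0.032] gap 0.0419
 34.12 [0.5642 0.137  0.1842] F [ 0.22 -0.11 -0.19] T [0.022 0.012 0.044] gap 0.0579
 34.79 [0.5642 0.137  0.2152] F [-0.04  0.16 -0.67] T [-0.024  0.031  0.03 ] gap 0.0578
 35.67 [0.5635 0.1366 0.3584] F [ 0.16 -0.14  0.21] T [0.002 0.043 0.025] gap 0.0581
```

View pics/s8z.png

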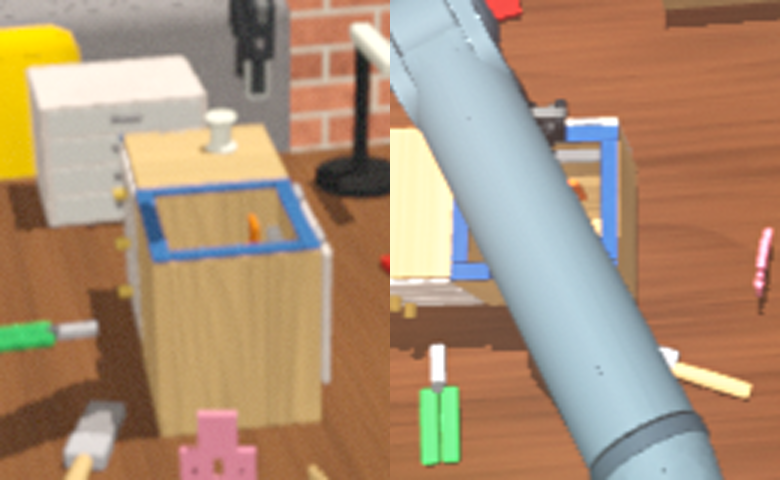

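The gauge hangs in the bay, with its orange tab at crop (253,228), and the gripper is clear. I'll move the arm aside for a full check from above.

Run:
```python
from h import *
move_ptp([.42,-.2,.40],Q(.1));st()
save("side","pics/s9.png");save("top","pics/t9.png")
for p in((0.0,.018),(0,-.018)):
    for dx in(.021,.026,.016):print(dx,proj("top",[W(dx,p[1]-.00075,.198)])[0].round(1),proj("side",[W(dx,p[1]-.00075,.198)])[0].round(1))
a=np.hstack([cv2.resize(cv2.imread("pics/s9.png")[130:180,250:340],None,fx=4.3,fy=4.3,interpolation=2)[:,:],cv2.resize(cv2.imread("pics/t9.png")[180:230,212:302],None,fx=4.3,fy=4.3,interpolation=2)]);cv2.imwrite("pics/s9z.png",a)
```

```text
37.15 [ 0.4207 -0.1987  0.3998] F [-0.38  0.51 -0.05] T [ 0.     0.009 -0.023] gap 0.0578
0.021 [244. 198.] [302.9 151.2]
0.026 [244.1 196.6] [304.5 151. ]
0.016 [244.  199.5] [301.3 151.3]
0.021 [254.9 197.8] [304.9 155.8]
0.026 [254.9 196.3] [306.5 155.7]
0.016 [254.9 199.2] [303.3 156. ]
```

View pics/s9z.png

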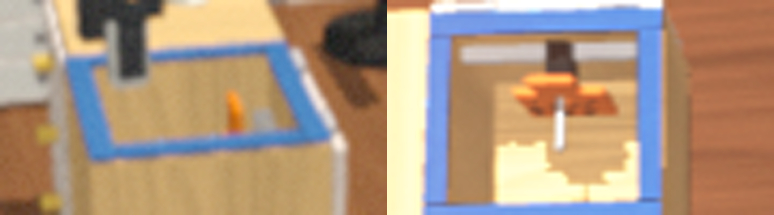

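View pics/t9.png

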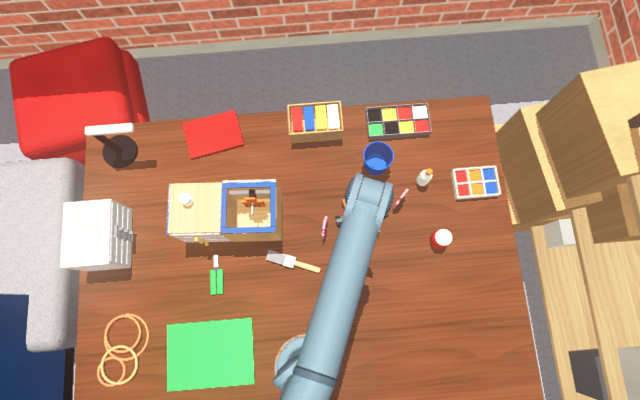

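Run:
```python
from h import *
a=cv2.imread("pics/t9.png")[180:230,215:282];a=cv2.resize(a,None,fx=11,fy=11,interpolation=cv2.INTER_CUBIC)
def pl(pts,col):
    q=((proj("top",[W(*p) for p in pts])-[215,180]+.5)*11-.5);cv2.polylines(a,[np.round(q).astype(int)],True,col,1)
for r,col in((0,(255,0,255)),):
    X=.018;y=-.0008
    pl([(X,y-.018,.198),(X,y+.018,.198),(X,y+.018,.158),(X,y+.035,.158),(X,y+.035,.078),(X,y-.035,.078),(X,y-.035,.158),(X,y-.018,.158)],col)
cv2.imwrite("pics/t9zz.png",a)
```

```text
(no output)
```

View pics/t9zz.png

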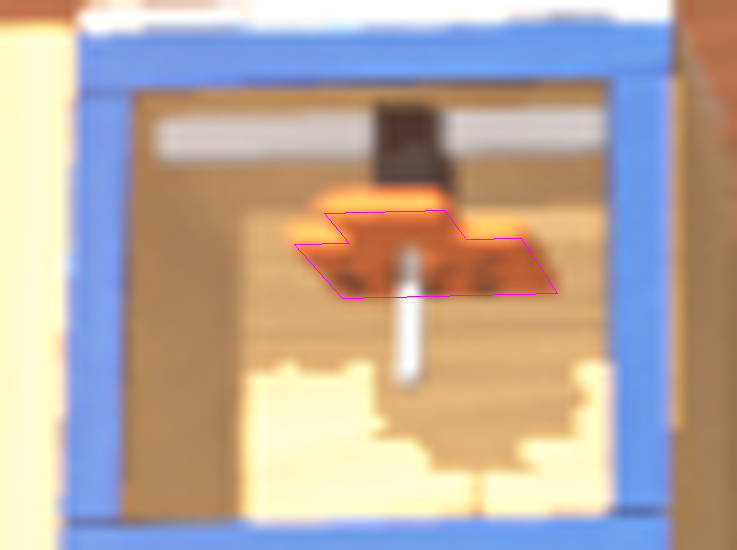

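The overlaid model (plate at x ≈ +18 to 21 mm, upright) lies on the gauge's outline, so it hangs level, close to the block and centred on the wire.

Run:
```python
from h import *
pause(.3);st();sign_off()
```

```text
37.55 [ 0.4203 -0.1996  0.3999] F [0.58 0.29 0.48] T [ 0.031 -0.011 -0.051] gap 0.0579
the job is handed in; nothing more can be done
```

The orange gauge now hangs by its slot on the hook, right back near the black block, and I handed the job in at about 37.6 s. `sign_off` gave no verdict.

- **Threading the hook:** I took the gauge from the rack's middle slot and lowered it into the bay. It passed back over the hook's tip on the first try with no contact.
- **Centring:** I felt both sides of the slot at about 2–4 N. They put the hook about 1 mm right of the bay's middle in my cabinet estimate. I then slid the gauge back until it touched the block (about 5 N) and lowered it onto the wire (about 5 N).
- **Final checks:** A model of the upright plate drawn over the last top picture lies on the gauge's outline. The tool height at first wire contact was the expected 184 mm. I saw no contact with the blue edging.
- **What disagreed:** The two cameras differed by about 5 mm on where the cabinet stands sideways, so I relied on touch there. The block was felt at about +22 to 23 mm where +21 was expected, which is within that error.
- **Other objects:** The last top picture showed the spool, jar, glue, bucket, brush and pliers where they had been. The arm hid most of the rack in that picture. The side picture after the lift showed the stencil and comb undisturbed.

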